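# Unlock the fume extractor's filter cartridge and hold it over its port

## Task

Take the filter cartridge (the one with the straight bar grip) out of the fume extractor: turn it anticlockwise (seen from above) until its bar points front to back and its lugs are free, then lift it straight up. It is full of dust, so keep it level, and finish while holding it still and level in the gripper right over its own port, its underside about 10 cm above the deck, so that the seat below can be cleaned. Leave everything else where it is.

Things in the scene. Friction and masses are not known exactly. Their poses are not given: they have to be found in the camera images.
- extractor: Black bench fume extractor, 240 (x) x 360 (y) x 100 mm high, fixed. Origin: centre of its underside, z up; own -x face is the front panel. Its flat deck, 100 mm high, carries two identical round aluminium bayonet collars (see the ports), 88 mm outside diameter, 13.5 mm high, 63 mm opening.
- port_left (a point): Centre of the left collar (extractor's own y = +95 mm) on the deck surface, axes as the extractor's. The collar has two lug slots, at own +x and -x; elsewhere an inward lip, underside 8.5 mm above the deck, covers the cartridge's lugs.
- port_right (a point): Centre of the right collar (extractor's own y = -95 mm) on the deck surface, axes as the extractor's. Same collar, slots at own +x and -x.
- cartridge: Filter cartridge, white head, grey bar, 0.15 to 0.3 kg, seated on the deck in either collar. Origin: underside centre. Barrel 58 mm across; head 67 mm across, 32 to 45 mm up. Bar grip on top: 52 mm along own x, 14 mm thick along own y, 45 to 78 mm up. Foot lugs (6 high, 10 wide) reach 36 mm out at own +x and -x. Starts locked: bar 40 to 66 degrees clockwise of the extractor's x axis.
- cartridge_grip (a point): On the cartridge's axis in the bar, 67 mm above its origin: a TCP here leaves the fingertips 3 mm over the head. Turned anticlockwise until the bar lies along the extractor's x, the cartridge lifts straight out (free from 15 degrees before to 6 beyond, where a stop blocks it). Turns easily, 2.5 mm play sideways and up; while locked it cannot be lifted.
- plug: White and grey blanking plug in the other collar, fixed; same head as the cartridge, but a round grip 32 mm across (45 to 75 mm above its origin) instead of a bar. Origin at the centre of its underside. Not to be used.
- tin: Bystander: tip-cleaner tin, round, 44 mm across, 27 mm high, standing on the extractor's deck between the ports. Origin at its middle, on the underside.
- spool: Bystander: solder spool, 54 mm across, 38 mm high, on the table in front of the extractor (robot side). Origin at its middle, on the underside.
- tweezers: Bystander: steel tweezers, 110 mm long, lying flat on the table in front of the extractor. Origin at its middle, on the underside.
- flux: Bystander: small capped bottle, 36 mm across, 75 mm high, on the table to the extractor's right. Origin at its middle, on the underside.
- driver: Bystander: screwdriver, 160 mm long, lying on the table to the extractor's left. Origin at its middle, on the underside.
- brush: Bystander: brush, 150 mm long, lying on the table behind the extractor. Origin at its middle, on the underside.
- board_tray: Bystander: black tray 100 x 130 x 22 mm with a circuit board, on the table at the right. Origin at its middle, on the underside.
There are look-alikes about, which are no part of the job. What is shaped like the cartridge but orange or yellow is not meant.

How it is judged:
By the outcome, as a careful person would: the job done as asked, in the order asked, and still so for the second after the job is handed in, while the arm keeps its last pose, push and grip.
It also fails if it takes over 35 s, if anything falls off the work surface, if the arm or the gripper's body presses on something with over 40 N, if the wrist force passes 120 N, or if a joint passes its speed limit or range.

## Robot

A 6-joint arm with a two-finger parallel gripper is mounted at the origin on the work surface. World frame = base frame: x ahead of the robot, y to its left, z up, the work surface at z = 0. Lengths are in mm, angles in degrees, forces in N, time in s.
With the tool pointing down it reaches from about 250 to 800 mm from the base axis. Payload 8.5 kg.
Tool frame: the origin (TCP) lies between the finger pads, 19 mm behind the fingertips; this is the grasp point; z points along the fingers, y is the line along which they close (so a half turn about z gives the same grasp; the last joint's range is limited). The gripper opens to 85 mm and grips with 20 to 120 N. Pads are 22 mm wide; open, the fingers measure 114 mm over their backs; the gripper's body (76 mm by 85 mm) begins 54 mm behind the grasp point. The pads swing forward as they close: fully open they stand 13 mm farther back than shut.
Start: joints at [-72.193, 13.648, -0.773, 75.585, 0, 90], TCP at [160.541, -499.807, 249.976] pointing down, gripper open.
Joint ranges: [-152.45, 152.45], [-59.26, 108.67], [-65.41, 83.53], [-104.44, 129.93], [-82.83, 76.93], [-180, 180]. Speed limits (degrees/s): [127.2, 127.2, 159.86, 180, 180, 180].

## Interface

Orientations are given as [roll, pitch, yaw] about the fixed x, y, z axes, in that order (R = Rz(yaw) Ry(pitch) Rx(roll)).
In Python, from station import monitor, optics, bot, look_for, cut_out, spot_point gives the robot as it stands.
- The arm moves only by the tool jog_arm, never from a script. Its argument "deltas" is one flat list of numbers, 7 for each row, row after row: the gripper command: -1 is shut, 1 is fully open, values between are in proportion, then the shift along the world's x, y, z as a fraction of full scale, then the turn, a rotation vector about the world's x, y, z as a fraction of full scale. In form: [fingers, tx, ty, tz, ax, ay, az, fingers, tx, ty, tz, ax, ay, az, ...]. A call has 1 to 20 rows; each row shifts and turns the commanded pose from where the row before left it; what a row does not reach is not made up. Full scale, the value 1, is 6 cm for a shift and 0.15 rad for a turn. A row lasts 1/8 s, in which the tool goes at most 62.5 mm and 10.7 degrees, less where a joint would pass 70% of its speed; a pose out of reach is approached as far as the arm can. A call with a number of a shift or a turn outside -1 to 1 is refused whole. A call with a gripper value outside its range is refused whole. The fingers move at their own pace and stop on an object; "grip_force" is the grip in N (left out, the last holds). Time passes only in rows, so rows that do not move let the fingers close. It gives the time, the measured TCP pose, the force, the opening and the grip force at its end, in the units of the state.
- monitor.get_state(): the state, without advancing time (a new reading comes with each control period).
- optics.grab_frame(name): name is "side" or "top" or "wrist"; returns the picture (480x640x3 uint8, red, green, blue); there is no depth.
- optics.camera_info(name): a dict with "intrinsics" (3x3 intrinsics, pixels), "rvec" (rotation vector, rad) and "tvec" (3), from world to camera coordinates, as OpenCV has them. Camera axes: x right, y down, z forward; pixel columns grow to the right and rows downward; lengths in mm; the calibration is good to about 2 mm. The wrist camera is an equidistant fisheye: a pixel r from the principal point sees the ray r / f radians off the axis. A picture is of the moment at which its call begins: read the wrist's pose just before it. camera_info takes no time and is no camera call; for the wrist camera it gives the pose at the moment of the call.
- bot.close_job(): hands the job in; it is judged then, once.
Trained networks look in the newest picture that a camera, given by its name, has taken for a name from the list of things; names that differ only in an ending like _2 or _b are one class to them, and where a whole thing is asked for, a point or a joint stands for the part that bears it (a point fixed in the world has none). Each returns a list of dicts, best first, with "p" (0 to 1); they miss things now and then, are a little off and sometimes report something else, mostly with a low value. They report only what shows in the picture. A call takes as long as a camera call. They do not tell look-alikes from the thing itself.
- look_for(camera, target): "location" ([row, column] in pixels, amid what is visible of it).
- cut_out(camera, target): "mask" (480x640 bool, what is visible of it) and "location" ([row, column] in pixels, amid what is visible of it).
- spot_point(camera, target): "location" ([row, column] in pixels: a listed point, or the origin of a listed thing).
The state is a dict: "time_s": time; "q": joint angles; "dq": joint speeds; "effort": joint torques, N m; "position": TCP position; "orientation": TCP orientation; "contact_force": force on the tool from outside, world axes, zero at the start; "moment": the same for the moment, N m; "gripper_width": finger opening in mm; "grip_force": force on a finger pad.
Only numpy, scipy, OpenCV 4.12 (cv2) and the standard library are available. Lean on these libraries where they do the work, as an engineer would, in place of code of your own. Each camera call takes 0.05 s, during which the arm holds its last target. There are 200 camera calls.

## Working session

There is one attempt and no reset: what is moved stays moved. The work goes in short steps, Python scripts to look and compute and a tool call to move; the robot and the scene stay as the last step left them, time stands still between calls to the robot, and variables do not carry over. Pictures are saved under pics/ and viewed, at most 10 in all, crops included, and the job is handed in when it is done.

Besides the shell and the picture viewer there is one more tool, called after ">>>" as name(argument=value, ...) on one line, values as JSON. jog_arm: Moves the arm, as the interface text tells. Shift numbers are shares of 6 cm and turn numbers shares of 0.15 rad, none past 1 either way. Its arguments: {"type":"object","properties":{"deltas":{"type":"array"},"grip_force":{"type":"number"}},"required":["deltas"]}

```bash
mkdir -p pics; cat > h.py <<'E'
import numpy as np, cv2
from station import monitor, optics, bot, look_for, cut_out, spot_point
def save(c,n):
    im=optics.grab_frame(c); cv2.imwrite('pics/'+n,im[:,:,::-1]); return im
def ray(c,loc,info=None):
    i=info or optics.camera_info(c); K=np.array(i['intrinsics']); R=cv2.Rodrigues(np.array(i['rvec'],float))[0]; t=np.array(i['tvec'],float).ravel()
    v,u=loc; x=(u-K[0,2])/K[0,0]; y=(v-K[1,2])/K[1,1]
    if c=='wrist':
        r=np.hypot(x,y); d=np.array([np.sin(r)*x/max(r,1e-9),np.sin(r)*y/max(r,1e-9),np.cos(r)])
    else: d=np.array([x,y,1.]); d/=np.linalg.norm(d)
    return -R.T@t, R.T@d
def atz(c,loc,z,info=None):
    o,d=ray(c,loc,info); return o+d*(z-o[2])/d[2]
def tri(rs):
    A=0;b=0
    for o,d in rs:
        P=np.eye(3)-np.outer(d,d); A=A+P; b=b+P@o
    X=np.linalg.solve(A,b); return X,[np.linalg.norm((np.eye(3)-np.outer(d,d))@(X-o)) for o,d in rs]
E
python3 - <<'E'
from h import *
for c in ('top','side'):
    save(c,c+'1.png')
    print(c,ray(c,(240,320)))
    for t in ('cartridge_grip','cartridge','plug','port_left','port_right','extractor','tin'):
        print(t,[(round(d['p'],2),np.round(d['location']).tolist()) for d in spot_point(c,t)][:4])
print(monitor.get_state())
E
```

```text
top (array([ 494.88083266,  -76.29749315, 1014.34108107]), array([ 0.07127611, -0.02027993, -0.99725044]))
cartridge_grip [(0.96, [230.0, 244.0]), (0.83, [170.0, 180.0]), (0.73, [331.0, 211.0]), (0.67, [330.0, 143.0])]
cartridge [(0.82, [328.0, 219.0]), (0.79, [236.0, 248.0]), (0.74, [327.0, 155.0]), (0.6, [176.0, 187.0])]
plug [(0.77, [239.0, 340.0])]
port_left [(0.64, [236.0, 247.0])]
port_right [(0.68, [236.0, 337.0])]
extractor [(0.94, [240.0, 293.0]), (0.55, [252.0, 193.0])]
tin [(0.55, [214.0, 296.0]), (0.28, [238.0, 338.0])]
side (array([272.94333268, 770.35831472, 927.25914238]), array([ 0.24420635, -0.71788409, -0.65192461]))
cartridge_grip [(0.94, [412.0, 353.0]), (0.92, [272.0, 297.0]), (0.84, [300.0, 196.0]), (0.7, [343.0, 206.0])]
cartridge [(0.95, [295.0, 299.0]), (0.84, [319.0, 200.0]), (0.67, [362.0, 213.0]), (0.67, [430.0, 353.0])]
plug [(0.69, [242.0, 328.0])]
port_left [(0.95, [296.0, 300.0])]
port_right [(0.74, [241.0, 325.0])]
extractor [(0.87, [298.0, 316.0])]
tin [(0.48, [267.0, 295.0])]
{'time_s': 0.8, 'q': array([-7.21912427e+01,  1.36460789e+01, -7.71775332e-01,  7.55853643e+01,
        2.69585781e-04,  9.00002318e+01]), 'dq': array([-0.06724748,  0.0603753 , -0.03161558, -0.02982353, -0.04777576,
        0.10874722]), 'effort': array([-1.18911201e-03, -5.38513613e+01,  3.46683991e+01,  2.83489826e-03,
        2.07456537e-04,  2.48337449e-05]), 'position': array([ 160.55716223, -499.81009782,  250.00418095]), 'orientation': array([-1.79996782e+02, -2.69572762e-04,  1.78085255e+01]), 'contact_force': array([-1.14539179,  1.39681633,  0.89558321]), 'moment': array([0.01889615, 0.0143431 , 0.00035788]), 'grip_force': 0.0, 'gripper_width': 85.50176364922123}
```

View pics/top1.png

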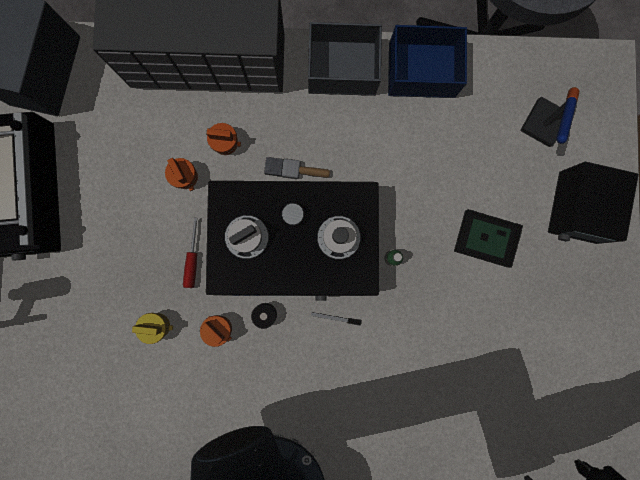

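View pics/side1.png

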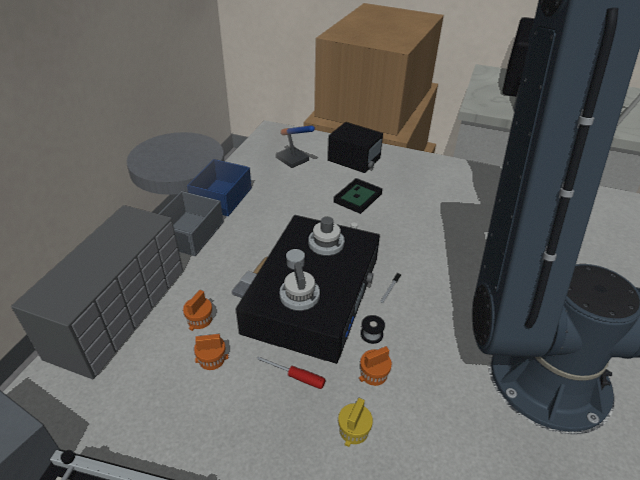

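The top view shows the white cartridge in the left port at about (237,246). Its bar runs from (241,232) to (230,257), about 65° clockwise of x. The plug is at (238,340) and the tin at (214,293). The orange and yellow look-alikes stand on the table. The side view agrees: cartridge at (290,299), plug at (238,326), tin at (262,294).

```bash
python3 - <<'E'
from h import *
optics.grab_frame('top'); optics.grab_frame('side')
def near(l,rc): 
    return min(l,key=lambda d:np.hypot(*(np.array(d['location'])-rc)))['location']
for t,a,b in (('cartridge_grip',(230,244),(272,297)),('cartridge',(236,248),(295,299)),('port_left',(236,247),(296,300)),('port_right',(236,337),(241,325)),('plug',(239,340),(242,328)),('tin',(214,296),(267,295))):
    try:
        la=near(spot_point('top',t),a); lb=near(spot_point('side',t),b)
        X,r=tri([ray('top',la),ray('side',lb)]); print(t,X.round(1),np.round(r,1))
    except Exception as e: print(t,e)
m=max(cut_out('top','extractor'),key=lambda d:d['mask'].sum())['mask'].astype(np.uint8)
h=cv2.convexHull(np.vstack(cv2.findContours(m,0,2)[0]))
box=cv2.boxPoints(cv2.minAreaRect(h)); print(box)
for p in box: print(atz('top',(p[1],p[0]),100).round(1))
im=optics.grab_frame('top')
cv2.imwrite('pics/c1.png',cv2.resize(im[195:280,200:385,::-1],None,fx=4,fy=4,interpolation=cv2.INTER_CUBIC))
E
```

```text
cartridge_grip [566.5  53.8 166.9] [6.5 6.5]
cartridge [559.9  51.7 113. ] [2.8 2.8]
port_left [563.3  56.4 106.6] [1.4 1.4]
port_right [ 563.1 -132.2  109.5] [1.4 1.4]
plug [ 563.2 -137.1  105.1] [0.5 0.5]
tin [613.4 -36.8  98.8] [2.4 2.4]
[[206. 181.]
 [379. 181.]
 [379. 300.]
 [206. 300.]]
[678.2 147.8 100. ]
[ 688.7 -216.6  100. ]
[ 438.6 -220.6  100. ]
[429.9 137.3 100. ]
```

View pics/c1.png

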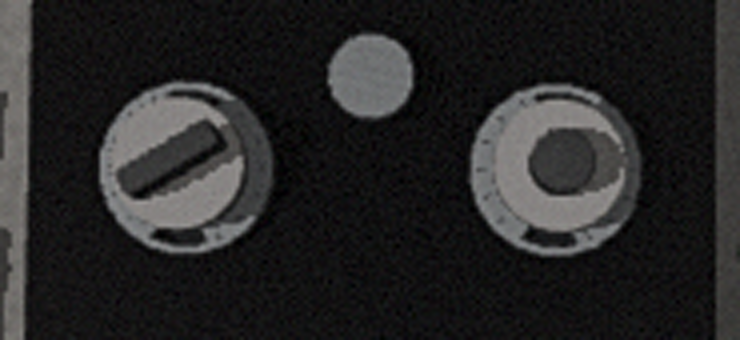

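The crop shows both collars, at (186,167) and (555,170), with slots at top and bottom. The bar top runs from about (127,184) to (213,134), and the tin is at (371,76).

```bash
python3 - <<'E'
from h import *
f=lambda u,v,z: atz('top',(195+(v+.5)/4-.5,200+(u+.5)/4-.5),z)[:2]
L=f(186,167,113.5);Rr=f(555,170,113.5);print('collars',L,Rr,np.linalg.norm(L-Rr))
d=L-Rr; print('yaw',np.degrees(np.arctan2(-d[0],d[1])))
# bar corners top face
c=[f(*p,178) for p in ((120,174),(208,121),(222,142),(136,198))]
for p in c: print(p)
print('bar mid',np.mean(c,0)); a=(c[1]+c[2]-c[0]-c[3])/2; print(np.linalg.norm(a),np.degrees(np.arctan2(a[1],a[0])))
print(f(371,76,127))
E
```

```text
collars [562.7035277   57.48493695] [ 566.21897743 -132.38171194] 189.89919101232277
yaw 1.0607308959027903
[553.66301836  79.1694627 ]
[580.18270973  38.21603751]
[570.28384646  31.18486264]
[542.4039392   71.12606107]
bar mid [561.63337844  54.92410598]
48.74232365267972 -56.08016107478437
[610.6377167  -36.74511747]
```

>>> jog_arm(deltas=[1,0.42,0.58,0.09,0,0,0.77,1,0.42,0.58,0.09,0,0,0.77,1,0.42,0.58,0.09,0,0,0.77,1,0.42,0.58,0.09,0,0,0.77,1,0.42,0.58,0.09,0,0,0.77,1,0.42,0.58,0.09,0,0,0.77,1,0.42,0.58,0.09,0,0,0.77,1,0.42,0.58,0.09,0,0,0.77,1,0.42,0.58,0.09,0,0,0.77,1,0.42,0.58,0.09,0,0,0.77,1,0.42,0.58,0.09,0,0,0.77,1,0.42,0.58,0.09,0,0,0.77,1,0.42,0.58,0.09,0,0,0.77,1,0.42,0.58,0.09,0,0,0.77,1,0.42,0.58,0.09,0,0,0.77,1,0.42,0.58,0.09,0,0,0.77])

```text
time_s: 3.6
position: [564.5, 58.3, 336.6]
orientation: [180.0, 0.0, 123.9]
contact_force: [1.4, 0.3, 0.1]
gripper_width: 85.3
grip_force: 0.0
```

```bash
python3 - <<'E'
from h import *
s=monitor.get_state(); print(s['time_s'],s['q'].round(1),s['position'].round(1),s['orientation'].round(2))
i=optics.camera_info('wrist'); save('wrist','w1.png'); print(ray('wrist',(240,320),i),i['intrinsics'])
for t in ('cartridge_grip','cartridge','port_left','port_right'):
    print(t,[(round(d['p'],2),np.round(d['location'],1).tolist(),atz('wrist',d['location'],{'cartridge_grip':167}.get(t,100),i).round(1).tolist()) for d in spot_point('wrist',t)][:4])
E
```

```text
3.6 [ 5.9 17.4 17.  89.6 -0.  62. ] [564.5  58.3 336.6] [1.8000e+02 1.0000e-02 1.2392e+02]
(array([521.0284758 , 123.16760169, 460.24127654]), array([ 0.17712028, -0.26535614, -0.9477418 ])) [[371.64829954   0.         320.1917485 ]
 [  0.         371.64829954 234.44235201]
 [  0.           0.           1.        ]]
cartridge_grip [(0.83, [148.1, 501.5], [657.9, 195.1, 167.0]), (0.73, [216.5, 317.9], [563.1, 56.9, 167.0]), (0.58, [247.3, 507.0], [722.2, 130.7, 167.0])]
cartridge [(0.9, [200.2, 319.4], [564.6, 56.5, 100.0]), (0.79, [233.1, 486.4], [734.5, 129.9, 100.0]), (0.61, [218.3, 315.6], [571.8, 38.9, 100.0]), (0.59, [143.4, 478.7], [664.9, 198.8, 100.0])]
port_left []
port_right [(0.75, [201.6, 315.0], [561.8, 52.9, 100.0])]
```

View pics/w1.png

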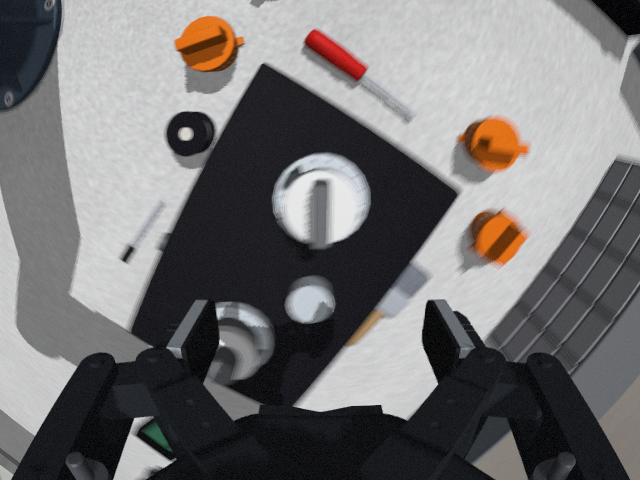

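The wrist view is slightly blurred. It shows the cartridge at (202,321) with its bar running nearly vertical between (182,320) and (245,318), so it is nearly aligned with the open fingers. I'll take a fresh crop, now that the arm is at rest.

```bash
python3 - <<'E'
from h import *
i=optics.camera_info('wrist'); im=optics.grab_frame('wrist')
cv2.imwrite('pics/w2.png',cv2.resize(im[140:270,240:400,::-1],None,fx=4,fy=4,interpolation=cv2.INTER_CUBIC))
L={}
for t in ('cartridge_grip','cartridge'):
    d=min(spot_point('wrist',t),key=lambda d:np.hypot(d['location'][0]-210,d['location'][1]-320)); L[t]=d['location']
rw=ray('wrist',L['cartridge_grip'],i)
for c,a in (('top',(230,244)),('side',(272,297))):
    optics.grab_frame(c); d=min(spot_point(c,'cartridge_grip'),key=lambda d:np.hypot(d['location'][0]-a[0],d['location'][1]-a[1])); X=tri([rw,ray(c,d['location'])]); print(c,d['location'],X)
print(L,atz('wrist',L['cartridge_grip'],167,i),atz('wrist',L['cartridge'],100,i)); s=monitor.get_state(); print(s['position'],s['orientation'])
E
```

```text
top [229.7, 245.3] (array([567.66453749,  52.71182888, 154.96473474]), [np.float64(5.034905214719947), np.float64(5.03490521471997)])
side [273.0, 298.4] (array([561.57898102,  55.93775276, 169.81286897]), [np.float64(1.061591724847245), np.float64(1.0615917248470952)])
{'cartridge_grip': [216.5, 316.6], 'cartridge': [197.2, 321.0]} [560.95708782  54.96495866 167.        ] [562.92275562  58.50858242 100.        ]
[563.50225586  56.43016958 336.63582604] [1.79987364e+02 1.00606212e-02 1.23628335e+02]
```

View pics/w2.png

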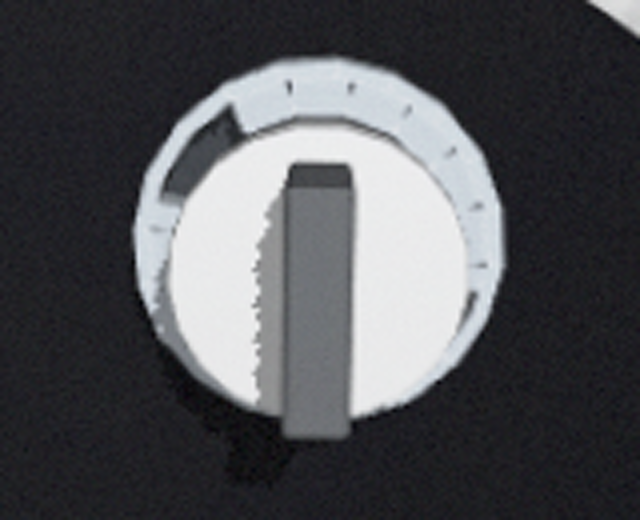

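The crop is sharp. The bar's top face has corners (288,187), (354,187), (349,438) and (283,438). The collar's outer rim spans columns 135 to 505 with its top at row 57, and a slot shows at about (203,155).

```bash
python3 - <<'E'
from h import *
i=optics.camera_info('wrist')
f=lambda u,v,z: atz('wrist',(140+(v+.5)/4-.5,240+(u+.5)/4-.5),z,i)[:2]
c=[f(*p,178) for p in ((288,187),(354,187),(349,438),(283,438))]
a=(c[0]+c[1]-c[2]-c[3])/2; b=c[1]-c[0]
print('mid',np.mean(c,0),np.linalg.norm(a),np.linalg.norm(b),np.degrees(np.arctan2(a[1],a[0])))
# ring fit
P=np.array([f(*p,113.5) for p in ((135,235),(505,235),(320,57),(190,108),(450,108))])
from scipy.optimize import least_squares
print('ring',least_squares(lambda x:np.hypot(*(P-x[:2]).T)-x[2],[563,57,44]).x)
s=f(203,155,113.5);print('slot',s)
E
```

```text
mid [562.36068309  56.74834058] 51.34082939640617 12.707177978720086 122.53076806322998
ring [562.18124046  57.3113224   44.37250611]
slot [527.51451991  59.59503151]
```

>>> jog_arm(deltas=[1,-0.02,0.01,-0.5,0,0,-0.13,1,0,0,-0.6,0,0,0,1,0,0,-0.6,0,0,0,1,0,0,-0.6,0,0,0,1,0,0,-0.4,0,0,0,1,0,0,-0.12,0,0,0,1,0,0,0,0,0,0,1,0,0,0,0,0,0], grip_force=50)

```text
time_s: 5.2
position: [563.2, 57.6, 168.4]
orientation: [179.9, 0.0, 122.6]
contact_force: [0.4, 0.6, 0.1]
gripper_width: 85.5
grip_force: 0.0
```

```bash
python3 - <<'E'
from h import *
save('wrist','w3.png'); s=monitor.get_state(); print(s['time_s'],s['position'],s['orientation'],s['contact_force'])
E
```

```text
5.25 [563.21624367  57.62909589 168.35435678] [1.79904644e+02 5.02294536e-02 1.22567208e+02] [0.89583415 0.44942941 0.16171863]
```

View pics/w3.png

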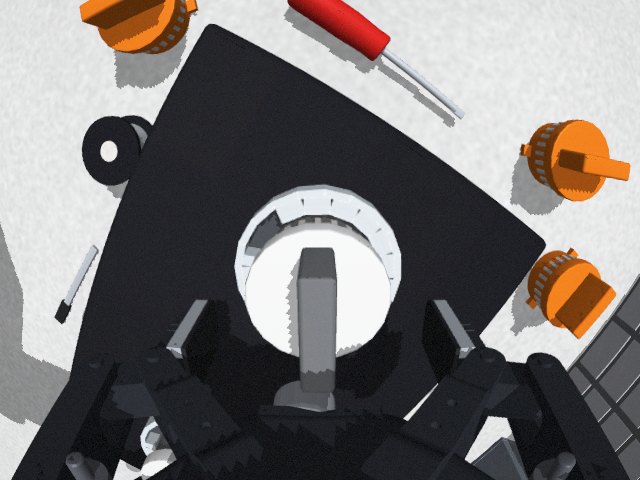

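The fingers straddle the bar evenly: bar at column 318, pads at about 190 and 450. I'll close now.

>>> jog_arm(deltas=[-1,-0.01,-0.01,-0.015,0,0,0,-1,0,0,0,0,0,0,-1,0,0,0,0,0,0,-1,0,0,0,0,0,0,-1,0,0,0,0,0,0,-1,0,0,0,0,0,0,-1,0,0,0,0,0,0,-1,0,0,0,0,0,0,-1,0,0,0,0,0,0,-1,0,0,0,0,0,0], grip_force=50)

```text
time_s: 6.5
position: [562.1, 57.0, 166.4]
orientation: [180.0, 0.0, 122.6]
contact_force: [1.7, 0.7, 3.1]
gripper_width: 13.0
grip_force: 49.3
```

>>> jog_arm(deltas=[-1,0,0,0.01,0,0,0.3,-1,0,0,0,0,0,0.55,-1,0,0,0,0,0,0.55,-1,0,0,0,0,0,0.55,-1,0,0,0,0,0,0.55,-1,0,0,0,0,0,0.55,-1,0,0,0,0,0,0.55,-1,0,0,0,0,0,0.55,-1,0,0,0,0,0,0.55,-1,0,0,0,0,0,0.55,-1,0,0,0,0,0,0.55,-1,0,0,0,0,0,0.55,-1,0,0,0,0,0,0.3,-1,0,0,0,0,0,0,-1,0,0,0,0,0,0])

```text
time_s: 8.38
position: [561.5, 57.0, 166.5]
orientation: [-180.0, -0.1, 179.7]
contact_force: [-0.6, 0.5, -1.2]
gripper_width: 13.4
grip_force: 48.8
```

```bash
python3 - <<'E'
from h import *
save('wrist','w4.png'); s=monitor.get_state(); print(s['q'],s['position'],s['orientation'],s['contact_force'],s['moment'])
E
```

```text
[ 5.79354353e+00  1.97613289e+01 -4.55315468e+00  6.57378014e+01
 -4.27709826e-03  6.11799052e+00] [561.6094722   56.96065479 166.54029056] [-1.79990175e+02 -5.15314053e-02  1.79675551e+02] [ 0.12929024 -0.64307353 -2.30955338] [ 0.03224638 -0.02022938 -0.02519855]
```

View pics/w4.png

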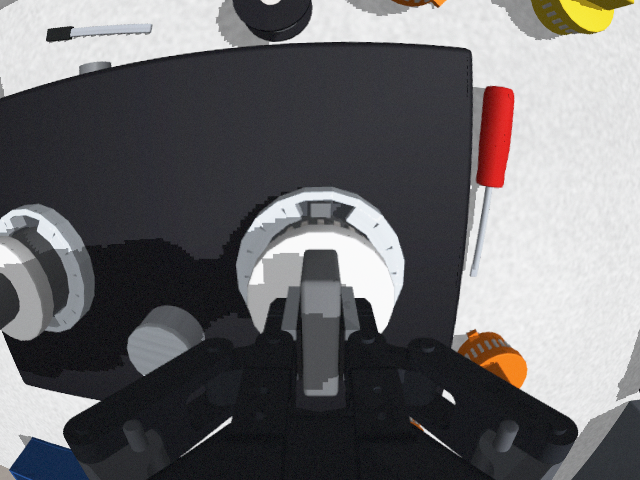

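The bar now points front to back, and a lug is visible at (210,320), centred in the slot that spans columns 290 to 350. I'll lift gently.

>>> jog_arm(deltas=[-1,0,0,0.04,0,0,0,-1,0,0,0.06,0,0,0,-1,0,0,0.1,0,0,0,-1,0,0,0.15,0,0,0,-1,0,0,0.2,0,0,0,-1,0,0,0.25,0,0,0,-1,0,0,0.25,0,0,0,-1,0,0,0.25,0,0,0,-1,0,0,0.2,0,0,0,-1,0,0,0.12,0,0,0,-1,0,0,0.05,0,0,0,-1,0,0,0,0,0,0,-1,0,0,0,0,0,0,-1,0,0,0,0,0,0])

```text
time_s: 10.18
position: [561.8, 57.0, 266.7]
orientation: [-180.0, -0.0, 179.7]
contact_force: [-0.7, -0.1, -1.5]
gripper_width: 13.1
grip_force: 48.8
```

```bash
python3 - <<'E'
from h import *
s=monitor.get_state(); print(s['time_s'],s['position'],s['orientation'],s['contact_force'],s['gripper_width'])
a=save('side','s2.png'); cv2.imwrite('pics/s2c.png',cv2.resize(a[170:350,220:420,::-1],None,fx=3,fy=3)); iw=optics.camera_info('wrist'); b=optics.grab_frame('wrist')
for c in ('side','wrist'):
  for t in ('cartridge','cartridge_grip'):
    print(c,t,[(round(d['p'],2),d['location']) for d in spot_point(c,t)][:5])
E
```

```text
10.175 [561.78567855  56.97448546 266.6944953 ] [-1.79988158e+02 -3.86439744e-02  1.79724417e+02] [-0.65778142 -0.12990755 -1.46716318] 13.13926213080058
side cartridge [(0.97, [360.6, 212.6]), (0.86, [374.7, 376.1]), (0.74, [430.8, 354.2]), (0.57, [321.4, 201.7])]
side cartridge_grip [(0.96, [353.7, 380.2]), (0.91, [340.0, 209.3]), (0.86, [411.6, 352.3]), (0.84, [299.5, 196.6]), (0.72, [238.7, 297.3])]
wrist cartridge [(0.88, [5.1, 385.3]), (0.82, [263.1, 321.8]), (0.71, [310.3, 449.7]), (0.56, [23.9, 507.8])]
wrist cartridge_grip [(0.97, [337.3, 471.5]), (0.82, [329.1, 319.4]), (0.76, [13.0, 537.6])]
```

View pics/s2c.png

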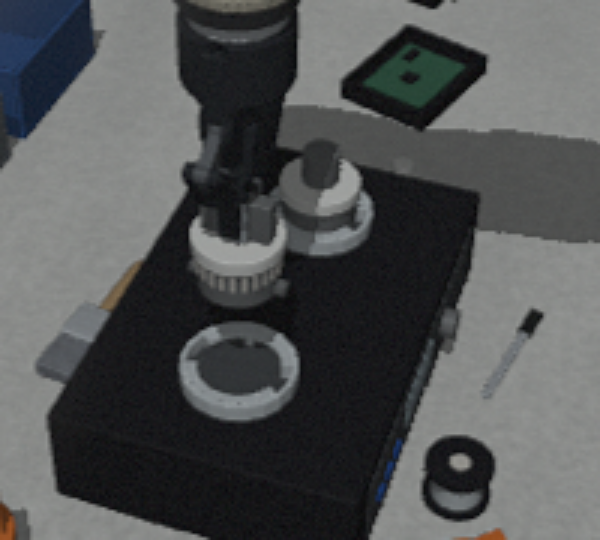

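The side view shows the cartridge fully out, level and centred over its open collar at crop (240,370). Everything else is undisturbed.

```bash
python3 -c "
from h import *
print(bot.close_job())"
```

```text
the job is handed in; nothing more can be done
None
```

The cartridge is turned free, lifted out and held level over the left port, its underside about 100 mm above the deck going by the arm's reading; the job was handed in at about 10.5 s.

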